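Set the sluice gate of a teaching flume with a taper gauge

TASK

Take the steel sluice gate with the black grip out of the plate rack and slide it down the grooved guides of the flume until its lip stands on the bed, without letting it fall. Then take the yellow taper gauge by its grip, lay it flat on the flume bed and push its thin end under the gate until the gate just lifts off and rides on the gauge at about the 5 mm red line, a gap of about 5 mm. Finish there, still gripping the gauge with the gate resting on it and the hand off the gate, so that the gate can be clamped; leave everything else where it is.

Things in the scene. Friction and masses are not known exactly. Their poses are not given: they have to be found in the camera images.
- flume: Fixed model water channel with clear walls. Origin on the bench below the middle of the gate guides; y along the channel to the blue head tank (a white wheel at the other end), x across. Flat grey bed 30 mm above the origin, 106 mm wide inside, free for 220 mm either side of the guides; walls 6 mm thick, tops 60 mm above the bed. Slippery (friction about 0.2). Black clamp screws reach x = 84 mm each side.
- flume_slot (a point): Point on the bed midway between the guides, where the middle of the gate's lip comes to stand; 30 mm above the bench, axes as the flume's. Tall neighbours along the flume's y: the blue head tank from +230 to +360 mm, its top 120 mm above the bench; the wheel in its tray from -230 to -382 mm, top 117 mm above the bench.
- flume_mouth (a point): Point midway between the tops of the two guides, 70 mm above the bed. The guides are upright aluminium grooves in the side walls, 8.5 mm wide along y, groove floors 125 mm apart in x, straight up to 60 mm above the bed; above that bent-out lips open the mouth to about 18 mm along y and 134 mm across.
- rack: Fixed plywood plate rack with two stations, 150 x 165 mm, base 12 mm thick. Origin: middle of its underside. Stations 42.5 mm to either side along its y, each with two grey grooved end posts 45 mm above the base (lead-in lips 7 mm more); the gate stands in one of them, the bar screen in the other.
- gate: Loose sluice gate, 0.5 to 0.75 kg, alike either way round. Origin: middle of the underside of its lip; z up. Steel plate 122 mm wide (x), 6 thick (y), from 3 to 100 mm above the origin; white round lip bar below, 16 mm diameter, 98 long (x). Black grip on top, 44 (x) by 14 mm (y), 98 to 132 mm above the origin, to pinch across the 14 mm. Starts upright in the rack, lip on its base.
- wedge: Loose yellow taper gauge, 0.15 kg, flat on the bench, 40 mm wide (y). Origin: on its underside below the middle of its grip; x to the thin end. 2 mm thick at x = +112 mm, rising evenly to 14.6 mm at x = +22 (0.14 mm per mm), then level to the thick end at x = -23. Upright grip rib on the level part: 40 mm long (x), 16 thick (y), top 61 mm above the underside; pinch across the 16 mm.
- wedge_nose (a point): Middle of the lower edge of the gauge's thin end.
- wedge_line (a point): Middle of the red line across the taper, where the gauge is 5 mm thick; 21 mm behind the thin end, 91 mm ahead of the origin.
- screen: Loose green bar screen (frame with upright bars and a green grip), 122 x 6 x 129 mm, standing in the other station of the rack. Origin: middle of its lower edge. Not to be disturbed.
- tin_a: Loose round yellow tin with white lid, 70 mm across, 40 mm high; origin middle of its underside. Not to be disturbed.
- tin_b: A second such tin. Not to be disturbed.
- spray: Loose white spray bottle with red band, 82 mm across, 225 mm high; origin middle of its underside. Not to be disturbed.
- meter: Loose orange handheld meter lying flat, 150 x 80 x 41 mm; origin middle of its underside. Not to be disturbed.
Mind the look-alikes: they are no part of the job. Leave any turquoise look-alike of the wedge alone.

How it is judged:
By the outcome, as a careful person would: the job done as asked, in the order asked, and still so for the second after the job is handed in, while the arm keeps its last pose, push and grip.
It also fails if it takes over 58 s, if anything falls off the work surface, if the arm or the gripper's body presses on something with over 40 N, if the wrist force passes 120 N, or if a joint passes its speed limit or range.

ROBOT

A 7-joint arm with a two-finger parallel gripper is mounted at the origin on the work surface. World frame = base frame: x ahead of the robot, y to its left, z up, the work surface at z = 0. Lengths are in m, angles in rad, forces in N, time in s.
With the tool pointing down it reaches from about 0.425 to 0.95 m from the base axis. Payload 16.7 kg.
Tool frame: the origin (TCP) lies at the very end of the fingers, on their centre line; the grasp point (between the pads) lies robot.grasp_offset behind it (robot.grasp_offset is the distance from the TCP to the grasp point, in m); z points along the fingers, y is the line along which they close (so a half turn about z gives the same grasp; the last joint's range is limited). The gripper opens to 94 mm and grips with 3 to 60 N. Pads are 16 mm wide; open, the fingers measure 119 mm over their backs; the gripper's body (75 mm by 177 mm) begins 78 mm behind the grasp point.
Start: joints at [-1.274, 0.426, 0.074, 1.606, -0.034, 1.111, -0.067], TCP at [0.292, 0.609, 0.205] pointing down, gripper open.
Joint ranges: [-2.85, 2.85], [-0.5, 2.14], [-1.23, 1.37], [0.21, 2.46], [-1.02, 4.16], [0.16, 2.05], [-2.73, 2.73]. Speed limits (rad/s): [1.89, 1.89, 2.39, 2.39, 3.01, 3.01, 3.01].

INTERFACE

Orientations are given as a unit quaternion [x, y, z, w].
In Python, from bench import robot gives the robot as it stands. The module is installed in compiled form; this text tells all that it offers.
- The arm moves only by the shell command python3 -m creep 'ROWS' [FORCE]. ROWS is JSON, one flat list of numbers, 7 for each row, row after row: the shift along the tool's x, y, z in m, then the turn, a rotation vector about the tool's x, y, z in rad, then the opening, from 0 (shut) to 1 (fully open). In form: [dx, dy, dz, wx, wy, wz, claw, dx, dy, dz, wx, wy, wz, claw, ...]. A call has 1 to 8 rows; each row is the pose to reach, as a shift and turn from the pose commanded when the call began, along the tool's axes at that moment; what a row does not reach only later rows make up. A row lasts 1/10 s, in which the tool goes at most 50 mm and 8.59 degrees, less where a joint would pass 70% of its speed; a pose out of reach is approached as far as the arm can. A call with a gripper value outside its range is refused whole. The fingers move at their own pace and stop on an object; FORCE is the grip in N (left out, the last holds). Time passes only in rows, so rows that repeat a pose let the fingers close. It gives the time, the measured TCP pose, the force, the opening and the grip force at its end, in the units of the state.
- robot.observe(): the state, without advancing time (a new reading comes with each control period).
- robot.read_camera(name): name is "scene" or "top"; returns (picture, depth): 400x640x3 uint8, blue, green, red; 400x640 float32, m along the optical axis (not along the pixel's ray), 0 where there is no reading.
- robot.get_calibration(name): a dict with "mtx" (3x3 intrinsics, pixels), "origin" and "rotation" of the camera in the world. Camera axes: x right, y down, z forward; pixel columns grow to the right and rows downward; lengths in m; the calibration is good to about 2 mm. A picture is of the moment at which its call begins. get_calibration takes no time and is no camera call.
- robot.hand_in(): hands the job in; it is judged then, once.
The state is a dict: "clock": time; "joint_positions": joint angles; "joint_vel": joint speeds; "tau": joint torques, N m; "tcp_pos": TCP position; "orientation": TCP orientation; "ft_force": force on the tool from outside, world axes, zero at the start; "wrist_torque": the same for the moment, N m; "opening": opening from 0.0 (shut) to 1.0 (fully open); "finger_force": force on a finger pad.
Only numpy, scipy, OpenCV 4.12 (cv2) and the standard library are available. Lean on these libraries where they do the work, as an engineer would, in place of code of your own. Each camera call takes 0.05 s, during which the arm holds its last target. There are 200 camera calls.

## Working session

There is one attempt and no reset: what is moved stays moved. The work goes in short steps, Python scripts to look and compute and a shell command to move; the robot and the scene stay as the last step left them, time stands still between calls to the robot, and variables do not carry over. Pictures are saved under pics/ and viewed, at most 10 in all, crops included, and the job is handed in when it is done.

```bash
mkdir -p pics; cat > h.py <<'E'
import numpy as np,cv2
from bench import robot
from scipy.spatial.transform import Rotation as R
def cloud(n):
    p,d=robot.read_camera(n); c=robot.get_calibration(n); K=np.array(c["mtx"]); 
    v,u=np.mgrid[:400,:640]
    P=np.stack([(u-K[0,2])/K[0,0]*d,(v-K[1,2])/K[1,1]*d,d],-1)
    W=P@np.array(c["rotation"]).T+np.array(c["origin"]); W[d==0]=np.nan
    return p,W
def ray(n,u,v,z):
    c=robot.get_calibration(n);K=np.array(c["mtx"]);o=np.array(c["origin"])
    r=np.array(c["rotation"])@np.array([(u-K[0,2])/K[0,0],(v-K[1,2])/K[1,1],1]); return o+r*(z-o[2])/r[2]
E
python3 - <<'E'
from h import *
for n in("scene","top"):
    p,W=cloud(n); cv2.imwrite(f"pics/{n}0.png",p); np.save(n+".npy",W)
    c=robot.get_calibration(n);print(n,c)
print(robot.observe(),robot.grasp_offset)
E
```

```text
Traceback (most recent call last):
  File "h.py", line 8, in cloud
    W=P@np.array(c["rotation"]).T+np.array(c["origin"]); W[d==0]=np.nan
      ~^~~~~~~~~~~~~~~~~~~~~~~~~~
ValueError: matmul: Input operand 1 has a mismatch in its core dimension 0, with gufunc signature (n?,k),(k,m?)->(n?,m?) (size 4 is different from 3)
```

Rotation is a quaternion.

```bash
sed -i 's/np.array(c\["rotation"\])/R.from_quat(c["rotation"]).as_matrix()/' h.py
python3 - <<'E'
from h import *
for n in("scene","top"):
    p,W=cloud(n); cv2.imwrite(f"pics/{n}0.png",p); np.save(n+".npy",W)
    c=robot.get_calibration(n);print(n,c)
print(robot.observe(),robot.grasp_offset)
E
```

```text
scene {'mtx': array([[404.93590612,   0.        , 319.61857849],
       [  0.        , 404.93590612, 198.42358346],
       [  0.        ,   0.        ,   1.        ]]), 'origin': array([ 0.91875045, -0.59745002,  1.23512858]), 'rotation': array([ 0.90750196,  0.31378266, -0.0925298 , -0.26347461])}
top {'mtx': array([[474.49875932,   0.        , 320.14106712],
       [  0.        , 474.49875932, 201.58914786],
       [  0.        ,   0.        ,   1.        ]]), 'origin': array([ 0.16431407, -0.01871971,  1.74407696]), 'rotation': array([ 0.70728123, -0.70117875,  0.0597656 , -0.067303  ])}
{'clock': 0.15, 'joint_positions': array([-1.2734973 ,  0.426585  ,  0.07385298,  1.60640674, -0.03413386,
        1.11077695, -0.06713345]), 'joint_vel': array([ 1.97510039e-05, -1.81280661e-04, -9.34123606e-04, -3.10778304e-03,
       -6.41626796e-04, -5.72661491e-04, -1.36803860e-04]), 'tau': array([ 5.84144305e-03, -9.36282206e+01,  3.67015019e+00, -4.54414630e+01,
       -4.86225646e-02,  1.80304481e-02,  4.20525328e-05]), 'tcp_pos': array([0.29152924, 0.60845995, 0.2049621 ]), 'orientation': array([ 2.21582933e-01,  9.75141422e-01, -4.50204692e-04, -8.89973294e-05]), 'ft_force': array([ 0.01946856,  0.96451915, -0.08672091]), 'wrist_torque': array([-0.00071086,  0.03604184, -0.00564201]), 'finger_force': 0.0, 'opening': 0.9999029730969242} 0.0188
```

View pics/scene0.png

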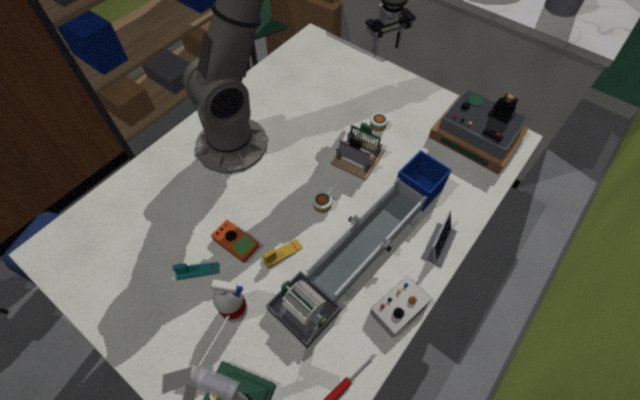

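View pics/top0.png

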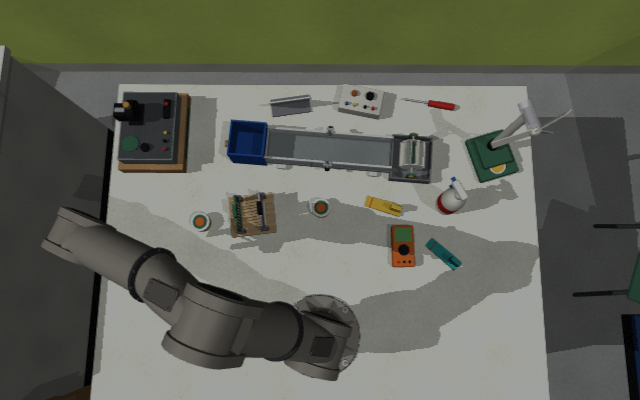

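The scene shows the rack (scene ~358,150; top ~252,214), the flume (top 230–430, y≈150), the yellow gauge (top ~384,206) and the turquoise look-alike (top ~443,253). I'll enlarge these.

```bash
python3 - <<'E'
import cv2,numpy as np
t=cv2.imread("pics/top0.png");s=cv2.imread("pics/scene0.png")
f=lambda im,x,y,w,h,k:cv2.resize(im[y:y+h,x:x+w],None,fx=k,fy=k,interpolation=cv2.INTER_CUBIC)
a=np.hstack([f(t,222,182,66,66,6),f(t,355,182,66,66,6)])
b=np.hstack([f(s,325,115,66,50,6),f(s,255,230,66,50,6)])
im=np.clip(np.vstack([a[:,:],b])*1.0*1.3,0,255).astype(np.uint8)[:, :800]
cv2.imwrite("pics/c1.png",im[:600]) if 0 else cv2.imwrite("pics/c1.png",np.clip(np.vstack([a,])*1.4,0,255).astype(np.uint8))
im=np.hstack([f(s,325,115,66,66,6),f(s,255,230,66,50,6)[:0] if 0 else f(s,255,222,66,66,6)])
cv2.imwrite("pics/c2.png",np.clip(im*1.4,0,255).astype(np.uint8))
cv2.imwrite("pics/c3.png",np.clip(f(t,225,115,215,75,3.7)[:600,:800]*1.4,0,255).astype(np.uint8))
E
```

```text
(no output)
```

View pics/c1.png

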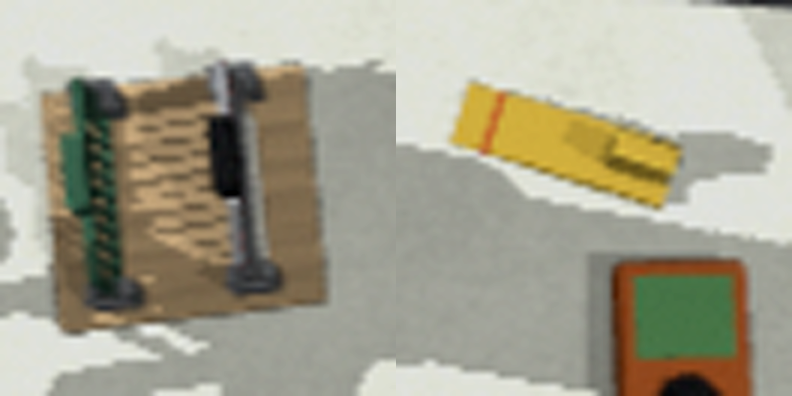

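View pics/c2.png

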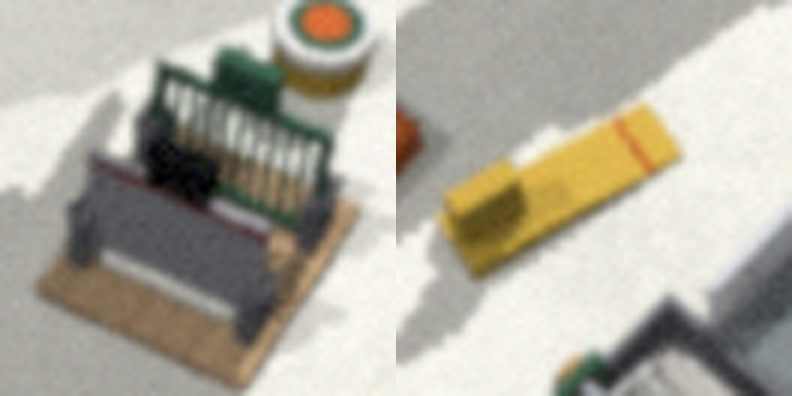

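View pics/c3.png

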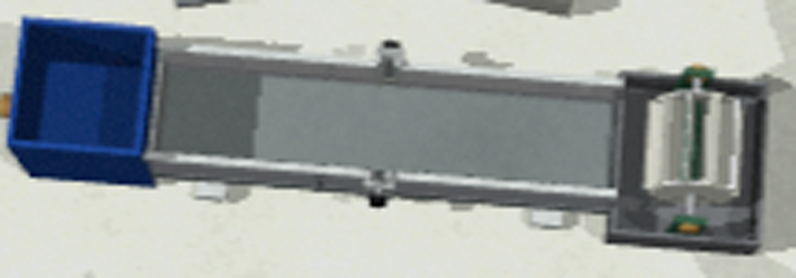

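```bash
python3 - <<'E'
from h import *
np.set_printoptions(precision=4,suppress=True)
T=np.load("top.npy");S=np.load("scene.npy");t=cv2.imread("pics/top0.png").astype(int);s=cv2.imread("pics/scene0.png").astype(int)
q=lambda x,y:ray("top",222+x/6,182+y/6,.012)[:2]
C=np.array([q(42,93),q(305,66),q(327,300),q(65,332)]);print("rack corners",C,"ctr",C.mean(0))
rc=C.mean(0)
for n,W,p in(("top",T,t),("scene",S,s)):
    near=np.hypot(W[...,0]-rc[0],W[...,1]-rc[1])<.11
    dark=(p.max(-1)<45)
    g=near&(W[...,2]>.13)&(W[...,2]<.16)
    P=W[g];print(n,"z>.13",g.sum());v,u=np.where(g)
    for a in zip(u,v,P,p[g]): 
        if n=="top":print(a[0],a[1],a[2],a[3])
    yl=(p[...,2]>100)&(p[...,0]<.5*p[...,2])&(p[...,1]>.6*p[...,2])&(W[...,2]<.08)
    u0,v0=((384,206) if n=="top" else (282,252))
    vv,uu=np.mgrid[:400,:640]; yl&=(abs(uu-u0)<28)&(abs(vv-v0)<22)
    lo=yl&(W[...,2]<.02);hi=yl&(W[...,2]>.045)
    r=cv2.minAreaRect(W[lo][:,:2].astype(np.float32)*1000);print(n,"wedge low",r, cv2.boxPoints(r).round(1).tolist(),lo.sum());print(" rib",hi.sum(),W[hi].mean(0), cv2.minAreaRect(W[hi][:,:2].astype(np.float32)*1000))
    red=yl*0+((p[...,2]>1.9*p[...,1])&(p[...,2]>90)&(abs(uu-u0)<28)&(abs(vv-v0)<22));print(" red",red.sum(),W[red>0].mean(0))
f=lambda x,y,z:ray("top",225+x/3.7,115+y/3.7,z)[:2]
print("screws",f(392,42,.08),f(377,203,.08))
for n,W in(("top",T),("scene",S)):
    a=f(385,120,.09); m=(np.hypot(W[...,0]-a[0],W[...,1]-a[1])<.2)
    k=m&(W[...,2]>.094)&(W[...,2]<.12);v,u=np.where(k);print(n,"guides",[ (x,y,*w.round(3)) for x,y,w in zip(u,v,W[k])][:60])
    b=m&(abs(W[...,2]-.03)<.004);print(" bed",b.sum(),cv2.minAreaRect(W[b][:,:2].astype(np.float32)*1000),np.median(W[b][:,2]))
E
```

```text
rack corners [[0.4922 0.3408]
 [0.5105 0.1779]
 [0.3646 0.1605]
 [0.3436 0.3202]] ctr [0.4277 0.2499]
top z>.13 114
257 201 [0.4561 0.2169 0.1418] [34 41 47]
258 201 [0.4547 0.2123 0.1499] [37 42 44]
259 201 [0.4548 0.209  0.1491] [37 35 36]
260 201 [0.4562 0.2066 0.1416] [32 30 34]
257 202 [0.4527 0.2169 0.1415] [16 14 13]
258 202 [0.4523 0.2131 0.1435] [18 18 17]
259 202 [0.4528 0.21   0.1411] [10  9  7]
260 202 [0.4527 0.2065 0.142 ] [14 14 14]
257 203 [0.4487 0.2163 0.1441] [15 15 14]
258 203 [0.4477 0.212  0.1501] [18 15 16]
259 203 [0.4479 0.2088 0.1488] [13 10 11]
260 203 [0.4492 0.2063 0.1419] [7 7 6]
233 204 [0.444  0.298  0.1475] [60 81 67]
234 204 [0.4452 0.2959 0.1406] [63 82 61]
235 204 [0.4458 0.2931 0.1375] [54 70 39]
257 204 [0.4451 0.2161 0.1449] [17 16 15]
258 204 [0.4443 0.212  0.1494] [17 13 14]
259 204 [0.4458 0.2098 0.1409] [17 15 13]
260 204 [0.4456 0.2061 0.1427] [10  9  9]
232 205 [0.4416 0.3026 0.1409] [58 75 55]
233 205 [0.4434 0.3012 0.1307] [55 72 43]
234 205 [0.4421 0.2962 0.1383] [56 72 42]
235 205 [0.4416 0.2922 0.1413] [46 61 34]
236 205 [0.4423 0.289
[... 14986 characters left out ...]
9), np.float64(0.126), np.float64(0.094)), (np.int64(366), np.int64(211), np.float64(0.618), np.float64(0.026), np.float64(0.094)), (np.int64(413), np.int64(211), np.float64(0.739), np.float64(0.12), np.float64(0.095)), (np.int64(364), np.int64(212), np.float64(0.616), np.float64(0.017), np.float64(0.097)), (np.int64(365), np.int64(212), np.float64(0.618), np.float64(0.019), np.float64(0.096)), (np.int64(366), np.int64(212), np.float64(0.621), np.float64(0.021), np.float64(0.097)), (np.int64(410), np.int64(212), np.float64(0.733), np.float64(0.11), np.float64(0.096))]
 bed 2718 ((601.87255859375, -23.029876708984375), (399.26953125, 263.3101806640625), 83.46145629882812) 0.030744319221027272
```

Crops: the gate with black grip (c1 ≈ 226,157) is in the right-hand station, and the screen in the left one. The gauge's thin end with the red line (c1 ≈ 493,122) points left and up. Clamp screws in c3 are at (392,45) and (377,200), and they mark the guides. Next come the refined fits.

```bash
python3 - <<'E'
from h import *
np.set_printoptions(precision=4,suppress=True)
xa=np.array([.9966,-.083]);ya=np.array([.083,.9966]);c0=np.array([.6657,-.0296])
a=np.radians(7.2);rx=np.array([np.cos(a),np.sin(a)]);ry=np.array([-rx[1],rx[0]]);g0=np.array([.4333,.2090])
for n in("top","scene"):
    W=np.load(n+".npy");p=cv2.imread(f"pics/{n}0.png").astype(int)
    X=(W[...,:2]-c0)@xa;Y=(W[...,:2]-c0)@ya;Z=W[...,2]
    for s in(1,-1):
        m=(abs(X-s*.056)<.012)&(abs(Y)<.2)&(abs(Z-.09)<.006)
        k=np.polyfit(Y[m],X[m],1);print(n,"wall",s,m.sum(),k,np.median(X[m]),"std",X[m].std())
    m=(abs(X)<.048)&(abs(Y)<.2)&(abs(Z-.03)<.01);print(" bed z",np.median(Z[m]))
    for s in(1,-1):
        m=(abs(X-s*.064)<.025)&(abs(Y)<.04)&(Z>.094);print(" guide",s,m.sum(),np.median(X[m]),Y[m].mean(),Y[m].min(),Y[m].max(),Z[m].max())
    m=(abs(X)<.06)&(Z>.1)&(Z<.135);h=Y[m&(Y>.2)&(Y<.4)];print(" tank y",np.percentile(h,[1,99]))
    gx=(W[...,:2]-g0)@rx;gy=(W[...,:2]-g0)@ry
    m=(abs(gx)<.03)&(abs(gy)<.015)&(Z>.137)&(p.max(-1)<40);print(" grip",m.sum(),gx[m].min(),gx[m].max(),gx[m].mean(),gy[m].mean(),np.percentile(gy[m],[3,97]))
    m=(abs(gx)<.055)&(abs(gy)<.015)&(Z>.06)&(Z<.1);A=np.c_[gx[m],Z[m]-.08,np.ones(m.sum())];print(" plate",m.sum(),np.linalg.lstsq(A,gy[m],rcond=None)[0])
    m=(abs(gy)<.006)&(Z>.098)&(Z<.12)&(abs(gx)<.075);print(" plate x",gx[m].min(),gx[m].max())
E
```

```text
top wall 1 265 [-0.0071  0.0573] 0.05726034161979452 std 0.003216304338458073
top wall -1 245 [-0.0046 -0.0549] -0.054553799420919896 std 0.003171143904954415
 bed z 0.029245815901953187
 guide 1 27 0.06095463403817145 0.0020516404356548047 -0.027965236184326916 0.03814847309339718 0.10750266305933454
 guide -1 23 -0.05979382346801796 0.0031983617182319186 -0.030458264313755205 0.02770694424498017 0.10259715019628546
 tank y [0.23   0.3611]
 grip 47 -0.020083123800367555 0.02243997736668608 0.0012086238646840215 0.0008054878710656495 [-0.0052  0.0069]
 plate 36 [-0.0045  0.0765 -0.0025]
 plate x -0.058281087507805196 0.06226918647852011
scene wall 1 298 [-0.005   0.0585] 0.058501009541873386 std 0.002814988279792996
scene wall -1 306 [-0.0061 -0.0539] -0.05365727562686677 std 0.003261151424252895
 bed z 0.031043139762875205
 guide 1 40 0.061698172579806254 0.0011625155484850766 -0.03909730183087688 0.03925837204328684 0.10566799347724665
 guide -1 44 -0.05651322814104094 0.0007739714354584732 -0.038774926444309944 0.035104381923684265 0.1031560110080485
 tank y [0.2296 0.3625]
 grip 56 -0.017766552072927502 0.025448840369891895 0.0043752917530339355 1.766597192475451e-05 [-0.007   0.0094]
 plate 199 [ 0.0115  0.0376 -0.0003]
 plate x -0.05732970321225615 0.06382573590264799
```

```bash
cat > d.py <<'E'
import sys
from h import *
# usage: d.py x y z yaw_deg(world angle of closing axis): shift+turn in tool axes from measured pose
x,y,z,yaw=map(float,sys.argv[1:5]); o=robot.observe(); r=R.from_quat(o["orientation"])
c,s=np.cos(np.radians(yaw)),np.sin(np.radians(yaw))
best=None
for k in(1,-1):
    Y=np.array([k*c,k*s,0]);Z=np.array([0,0,-1.]);T=R.from_matrix(np.c_[np.cross(Y,Z),Y,Z])
    w=(r.inv()*T).as_rotvec()
    if best is None or abs(w[2])<abs(best[2]):best=w
print("shift",r.inv().apply(np.array([x,y,z])-o["tcp_pos"]).round(4),"turn",best.round(4),"t",round(o["clock"],2),"open",round(o["opening"],3),"F",o["ft_force"].round(1),"q",o["joint_positions"].round(2))
E
python3 d.py .4353 .2096 .205 97.2
```

```text
shift [-3.020e-01 -2.976e-01  2.000e-04] turn [-9.000e-04 -2.000e-04 -5.725e-01] t 0.15 open 1.0 F [ 0.   1.  -0.1] q [-1.27  0.43  0.07  1.61 -0.03  1.11 -0.07]
```

```bash
python3 -m creep '[-0.03,-0.03,0,0,0,-0.06,0.6,-0.06,-0.06,0,0,0,-0.12,0.6,-0.09,-0.09,0,0,0,-0.18,0.6,-0.12,-0.12,0,0,0,-0.24,0.6,-0.15,-0.15,0,0,0,-0.3,0.6,-0.18,-0.18,0,0,0,-0.36,0.6,-0.21,-0.21,0,0,0,-0.42,0.6,-0.24,-0.24,0,0,0,-0.48,0.6]'; python3 d.py .4353 .2096 .205 97.2
```

```text
clock: 0.95
tcp_pos: [0.4046, 0.2868, 0.2054]
orientation: [-0.018, 1.0, 0.0, -0.0]
ft_force: [1.3, 0.8, 0.3]
opening: 0.602
finger_force: 0.0
shift [-0.0279 -0.0782  0.0004] turn [ 0.     -0.0001 -0.09  ] t 0.95 open 0.602 F [1.3 0.8 0.3] q [-0.86  0.13  0.13  2.   -0.02  1.01  0.88]
```

```bash
python3 -m creep '[-0.014,-0.04,0,0,0,-0.045,0.6,-0.028,-0.079,0,0,0,-0.09,0.6,-0.028,-0.079,0,0,0,-0.09,0.6,-0.028,-0.079,0,0,0,-0.09,0.6]'; python3 d.py .4353 .2096 .108 97.2
python3 - <<'E'
from h import *
p,W=cloud("top");f=lambda im,x,y,w,h,k:cv2.resize(im[y:y+h,x:x+w],None,fx=k,fy=k,interpolation=cv2.INTER_CUBIC)
q,V=cloud("scene")
cv2.imwrite("pics/v1.png",np.hstack([f(p,215,172,80,80,5),f(q,320,100,80,80,5)]))
E
```

```text
clock: 1.35
tcp_pos: [0.4352, 0.2099, 0.2055]
orientation: [-0.06, 0.998, 0.0, 0.0]
ft_force: [0.2, 0.1, -0.1]
opening: 0.6
finger_force: 0.0
shift [-0.0001 -0.0003  0.0975] turn [ 0.0002  0.     -0.0047] t 1.35 open 0.6 F [ 0.2  0.1 -0.1] q [-0.76  0.11  0.19  2.03 -0.02  1.    1.13]
```

View pics/v1.png

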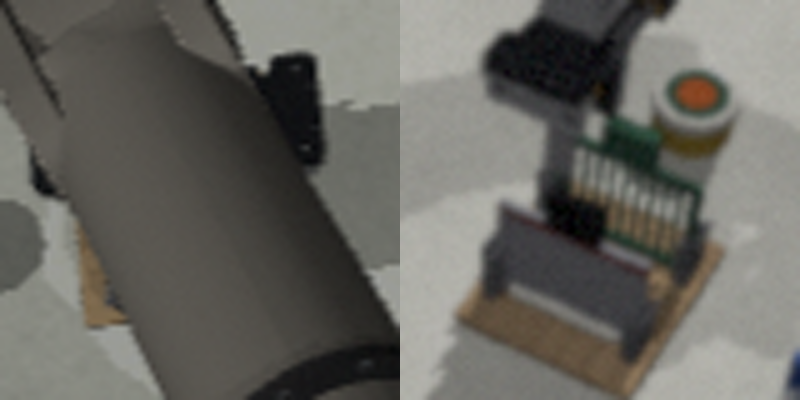

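The top view is blocked by the forearm. The scene view shows the open fingers above the black grip (575,220). I'll descend and close.

```bash
python3 -m creep '[0,0,0.025,0,0,0,0.6,0,0,0.05,0,0,0,0.6,0,0,0.07,0,0,0,0.6,0,0,0.085,0,0,0,0.6,0,0,0.097,0,0,0,0.6,0,0,0.097,0,0,0,0.6,0,0,0.097,0,0,0,0.4]' 10; python3 -m creep '[0,0,0,0,0,0,0.3,0,0,0,0,0,0,0.2,0,0,0,0,0,0,0.15,0,0,0,0,0,0,0.1,0,0,0,0,0,0,0.05,0,0,0,0,0,0,0,0,0,0,0,0,0,0]' 10; python3 d.py .4353 .2096 .108 97.2
```

```text
clock: 2.15
tcp_pos: [0.4349, 0.211, 0.1087]
orientation: [-0.062, 0.998, -0.0, -0.0]
ft_force: [-0.1, 0.4, -0.2]
opening: 0.548
finger_force: 0.0
clock: 2.85
tcp_pos: [0.4351, 0.2106, 0.1086]
orientation: [-0.062, 0.998, 0.0, 0.0]
ft_force: [-0.1, -0.2, 4.6]
opening: 0.148
finger_force: 10.0
shift [-0.0001 -0.001   0.0006] turn [ 0.0001  0.0001 -0.0025] t 2.85 open 0.148 F [-0.1 -0.2  4.6] q [-0.74  0.24  0.18  2.13 -0.06  0.78  1.17]
```

```bash
python3 -m creep '[0,0,0,0,0,0,0,0,0,0,0,0,0,0,0,0,-0.005,0,0,0,0,0,0,-0.01,0,0,0,0,0,0,-0.015,0,0,0,0,0,0,-0.02,0,0,0,0,0,0,-0.025,0,0,0,0,0,0,-0.03,0,0,0,0]' 45;python3 -m creep '[0,0,-0.01,0,0,0,0,0,0,-0.02,0,0,0,0,0,0,-0.03,0,0,0,0,0,0,-0.045,0,0,0,0,0,0,-0.06,0,0,0,0,0,0,-0.08,0,0,0,0,0,0,-0.1,0,0,0,0,0,0,-0.1,0,0,0,0]'; python3 d.py .6674 -.0297 .238 85.6;python3 -c "
from h import *;print(robot.observe()['wrist_torque'],robot.observe()['finger_force'])
q,V=cloud('scene');p,V=cloud('top');f=lambda im,x,y,w,h,k:cv2.resize(im[y:y+h,x:x+w],None,fx=k,fy=k,interpolation=cv2.INTER_CUBIC)
cv2.imwrite('pics/v2.png',f(q,310,70,110,110,5))"
```

```text
clock: 3.65
tcp_pos: [0.435, 0.2105, 0.1389]
orientation: [-0.062, 0.998, 0.0, 0.0]
ft_force: [-0.1, -0.8, -6.0]
opening: 0.15
finger_force: 45.0
clock: 4.45
tcp_pos: [0.4361, 0.2112, 0.2412]
orientation: [-0.061, 0.998, 0.001, 0.002]
ft_force: [0.0, 0.2, -3.7]
opening: 0.149
finger_force: 45.0
shift [-0.2    -0.2674  0.0033] turn [0.0025 0.0034 0.1997] t 4.45 open 0.149 F [ 0.   0.2 -3.7] q [-0.76  0.07  0.19  1.99 -0.02  1.08  1.13]
[ 0.11477325 -0.04214319 -0.02166608] 44.99690115451813
```

View pics/v2.png

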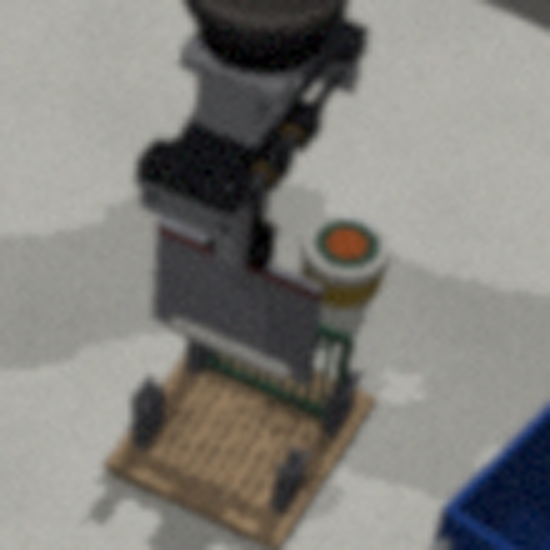

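The scene view shows the gate clear of the rack and upright in the gripper, with the screen undisturbed. I'll carry it over the mouth.

```bash
python3 -m creep '[-0.015,-0.02,0,0,0,0.015,0,-0.04,-0.055,0,0,0,0.045,0,-0.07,-0.095,0,0,0,0.075,0,-0.1,-0.135,0,0,0,0.1,0,-0.13,-0.175,0,0,0,0.13,0,-0.155,-0.21,0,0,0,0.16,0,-0.18,-0.24,0,0,0,0.18,0,-0.195,-0.26,0,0,0,0.195,0]'; python3 -m creep '[-0.006,-0.006,0,0,0,0.004,0,-0.006,-0.006,0,0,0,0.004,0,-0.006,-0.006,0,0,0,0.004,0]'; python3 d.py .6674 -.0297 .238 85.6; python3 - <<'E'
from h import *
np.set_printoptions(precision=4,suppress=True)
c0=np.array([.6674,-.0297]);a=np.radians(-4.4);xa=np.array([np.cos(a),np.sin(a)]);ya=np.array([-xa[1],xa[0]])
ims=[]
for n in("top","scene"):
    p,W=cloud(n);X=(W[...,:2]-c0)@xa;Y=(W[...,:2]-c0)@ya;Z=W[...,2]
    m=(abs(X)<.08)&(abs(Y)<.03)&(Z>.16)&(Z<.225)
    if m.sum()>10:
        A=np.c_[X[m],Z[m]-.2,np.ones(m.sum())];print(n,m.sum(),X[m].min(),X[m].max(),"plane",np.linalg.lstsq(A,Y[m],rcond=None)[0])
    x,y=(270,90) if n=="top" else (320,130)
    ims.append(cv2.resize(p[y:y+110,x:x+110],None,fx=3.6,fy=3.6,interpolation=cv2.INTER_CUBIC))
cv2.imwrite("pics/v3.png",np.hstack(ims))
E
```

```text
clock: 5.35
tcp_pos: [0.6613, -0.0262, 0.2365]
orientation: [0.037, 0.999, -0.001, -0.001]
ft_force: [-0.1, 0.3, -5.6]
opening: 0.148
finger_force: 45.0
clock: 5.65
tcp_pos: [0.6652, -0.029, 0.2376]
orientation: [0.037, 0.999, 0.0, -0.001]
ft_force: [0.4, 0.9, -4.3]
opening: 0.145
finger_force: 45.0
shift [-0.0023 -0.0005 -0.0004] turn [ 0.0002 -0.0016  0.0018] t 5.65 open 0.145 F [ 0.4  0.9 -4.3] q [-0.35  0.41  0.41  1.61 -0.17  1.16  1.59]
scene 315 -0.061368147522937906 0.06010902884807172 plane [ 0.0064 -0.     -0.001 ]
```

View pics/v3.png

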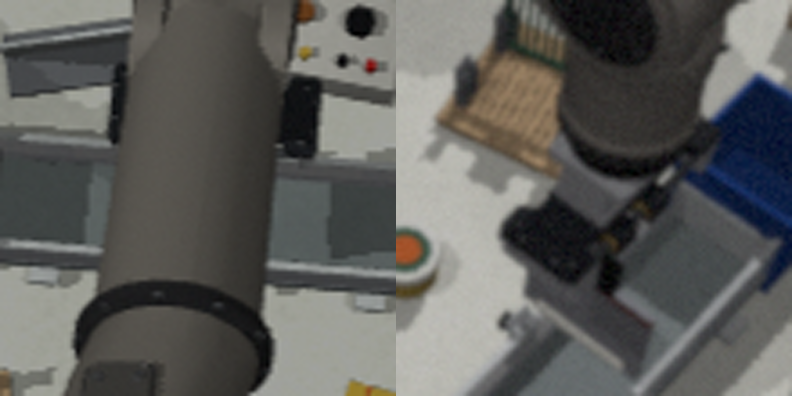

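```bash
python3 -m creep '[-0.002,-0.0003,0.01,0,0,0,0,-0.002,-0.0003,0.02,0,0,0,0,-0.002,-0.0003,0.03,0,0,0,0,-0.002,-0.0003,0.037,0,0,0,0,-0.002,-0.0003,0.037,0,0,0,0]'; python3 -m creep '[0,0,0.004,0,0,0,0,0,0,0.008,0,0,0,0,0,0,0.012,0,0,0,0,0,0,0.016,0,0,0,0,0,0,0.02,0,0,0,0]';  python3 d.py .6674 -.0297 .1266 85.6
```

```text
clock: 6.25
tcp_pos: [0.6672, -0.0303, 0.2]
orientation: [0.038, 0.999, -0.0, -0.001]
ft_force: [0.1, -0.1, -4.8]
opening: 0.146
finger_force: 45.0
clock: 6.75
tcp_pos: [0.6682, -0.0301, 0.1815]
orientation: [0.038, 0.999, 0.0, 0.0]
ft_force: [0.2, 1.7, -3.4]
opening: 0.144
finger_force: 45.0
shift [0.0009 0.0003 0.0549] turn [0.0005 0.0005 0.001 ] t 6.75 open 0.144 F [ 0.2  1.7 -3.4] q [-0.34  0.46  0.39  1.66 -0.2   1.06  1.61]
```

```bash
python3 -m creep '[0,0,0.003,0,0,0,0,0,0,0.006,0,0,0,0,0,0,0.009,0,0,0,0,0,0,0.012,0,0,0,0,0,0,0.015,0,0,0,0]'; python3 -m creep '[0,0,0.004,0,0,0,0,0,0,0.008,0,0,0,0,0,0,0.012,0,0,0,0,0,0,0.016,0,0,0,0]';  python3 d.py .6674 -.0297 .1266 85.6
```

```text
clock: 7.25
tcp_pos: [0.6681, -0.0301, 0.1663]
orientation: [0.038, 0.999, 0.0, 0.0]
ft_force: [0.7, 4.9, -3.7]
opening: 0.144
finger_force: 45.0
clock: 7.65
tcp_pos: [0.668, -0.0301, 0.1502]
orientation: [0.038, 0.999, 0.0, 0.0]
ft_force: [0.0, 5.0, -2.3]
opening: 0.146
finger_force: 45.0
shift [0.0006 0.0003 0.0236] turn [0.0004 0.     0.0012] t 7.65 open 0.146 F [ 0.   5.  -2.3] q [-0.33  0.49  0.38  1.69 -0.21  1.01  1.62]
```

```bash
python3 -m creep '[0,0.0005,0.004,0,0,0,0,0,0.0005,0.008,0,0,0,0,0,0.0005,0.012,0,0,0,0,0,0.0005,0.016,0,0,0,0,0,0.0005,0.019,0,0,0,0]'; python3 -m creep '[0,0,0.0015,0,0,0,0,0,0,0.003,0,0,0,0,0,0,0.0045,0,0,0,0,0,0,0.0045,0,0,0,0]';  python3 d.py .6674 -.0297 .1266 85.6
```

```text
clock: 8.15
tcp_pos: [0.6679, -0.0299, 0.1311]
orientation: [0.038, 0.999, -0.0, -0.0]
ft_force: [1.6, 5.3, -3.0]
opening: 0.146
finger_force: 45.0
clock: 8.55
tcp_pos: [0.668, -0.0299, 0.1268]
orientation: [0.038, 0.999, -0.0, -0.0]
ft_force: [1.9, 4.8, -5.1]
opening: 0.146
finger_force: 45.0
shift [0.0006 0.0001 0.0002] turn [-0.     -0.0001  0.0009] t 8.55 open 0.146 F [ 1.9  4.8 -5.1] q [-0.32  0.51  0.38  1.71 -0.22  0.96  1.63]
```

Now a few half-millimetre steps until the bed takes the weight.

```bash
python3 -m creep '[0,0,0.0007,0,0,0,0,0,0,0.0007,0,0,0,0]'; python3 -m creep '[0,0,0.0007,0,0,0,0,0,0,0.0007,0,0,0,0]';  python3 -m creep '[0,0,0.0007,0,0,0,0,0,0,0.0007,0,0,0,0]'; python3 -m creep '[0,0,0.0005,0,0,0,0,0,0,0.0005,0,0,0,0]'
```

```text
clock: 8.75
tcp_pos: [0.6682, -0.0299, 0.1268]
orientation: [0.038, 0.999, 0.0, 0.0]
ft_force: [-1.2, 3.9, 0.9]
opening: 0.149
finger_force: 45.0
clock: 8.95
tcp_pos: [0.6683, -0.0299, 0.1267]
orientation: [0.038, 0.999, 0.0, 0.0]
ft_force: [-3.9, 5.6, 9.4]
opening: 0.146
finger_force: 45.0
clock: 9.15
tcp_pos: [0.6685, -0.03, 0.1267]
orientation: [0.038, 0.999, 0.0, 0.001]
ft_force: [-7.3, 4.8, 17.4]
opening: 0.145
finger_force: 45.0
clock: 9.35
tcp_pos: [0.6686, -0.03, 0.1266]
orientation: [0.038, 0.999, 0.0, 0.001]
ft_force: [-8.0, 6.4, 20.9]
opening: 0.145
finger_force: 45.0
```

```bash
python3 -m creep '[0,0,-0.0022,0,0,0,0,0,0,-0.0022,0,0,0,0.1,0,0,-0.0022,0,0,0,0.25,0,0,-0.0022,0,0,0,0.4,0,0,-0.0022,0,0,0,0.4]' 20; python3 -m creep '[0,0,-0.01,0,0,0,0.4,0,0,-0.03,0,0,0,0.4,0,0,-0.055,0,0,0,0.4,0,0,-0.08,0,0,0,0.4,0,0,-0.1,0,0,0,0.4,0,0,-0.1,0,0,0,0.4]'; python3 d.py .455 -.2726 .18 162.7;python3 - <<'E'
from h import *
a=robot.get_calibration("top")
T=np.load("top.npy");print("spray",np.nanmedian(T[185:215,440:462].reshape(-1,3),0))
E
```

```text
clock: 9.85
tcp_pos: [0.668, -0.0306, 0.1266]
orientation: [0.038, 0.999, -0.0, 0.0]
ft_force: [0.3, 0.3, -0.0]
opening: 0.364
finger_force: 0.0
clock: 10.45
tcp_pos: [0.6694, -0.0304, 0.2304]
orientation: [0.038, 0.999, 0.0, 0.002]
ft_force: [0.2, -0.6, 0.4]
opening: 0.397
finger_force: 0.0
shift [ 0.1956 -0.2578  0.0493] turn [-0.0027  0.0043 -1.3452] t 10.45 open 0.397 F [ 0.2 -0.6  0.4] q [-0.35  0.42  0.41  1.61 -0.18  1.15  1.59]
spray [ 0.46344866 -0.44965769  0.13298362]
```

```bash
python3 -m creep '[0.015,-0.02,0,0,0,0.13,0.5,0.035,-0.045,0,0,0,0.27,0.5,0.06,-0.08,0,0,0,0.41,0.5,0.085,-0.115,0,0,0,0.55,0.5,0.11,-0.15,0,0,0,0.69,0.5,0.135,-0.18,0,0,0,0.83,0.5,0.16,-0.21,0,0,0,0.97,0.5,0.175,-0.23,0,0,0,1.11,0.5]'; python3 d.py .455 -.2726 .18 162.7
```

```text
clock: 11.25
tcp_pos: [0.4736, -0.248, 0.2267]
orientation: [0.562, 0.827, 0.0, -0.0]
ft_force: [0.9, 0.3, 0.3]
opening: 0.497
finger_force: 0.0
shift [-0.016  -0.0264  0.0467] turn [-1.000e-04 -3.000e-04  6.787e-01] t 11.25 open 0.497 F [0.9 0.3 0.3] q [-0.27  0.21  0.74  1.93 -0.16  1.06  0.91]
```

```bash
python3 -m creep '[-0.003,-0.005,0.01,0,0,0.13,0.5,-0.006,-0.01,0.02,0,0,0.27,0.5,-0.01,-0.016,0.03,0,0,0.41,0.5,-0.013,-0.022,0.04,0,0,0.55,0.5,-0.016,-0.025,0.046,0,0,0.64,0.5,-0.016,-0.026,0.046,0,0,0.677,0.5,-0.016,-0.026,0.046,0,0,0.677,0.5]'; python3 d.py .455 -.2726 .026 162.7; python3 - <<'E'
from h import *
ims=[]
for n,x,y in(("top",310,110),("scene",210,190)):
    p,W=cloud(n)
    ims.append(cv2.resize(p[y:y+130,x:x+130],None,fx=3,fy=3,interpolation=cv2.INTER_CUBIC))
cv2.imwrite("pics/v4.png",np.hstack(ims))
E
```

```text
clock: 11.95
tcp_pos: [0.4576, -0.2707, 0.1804]
orientation: [0.803, 0.596, -0.0, -0.0]
ft_force: [0.0, -0.3, -0.2]
opening: 0.504
finger_force: 0.0
shift [-0.0025 -0.0018  0.1544] turn [-0.0007  0.0003  0.0088] t 11.95 open 0.504 F [ 0.  -0.3 -0.2] q [-0.3   0.29  0.86  1.99 -0.27  0.98  0.4 ]
```

View pics/v4.png

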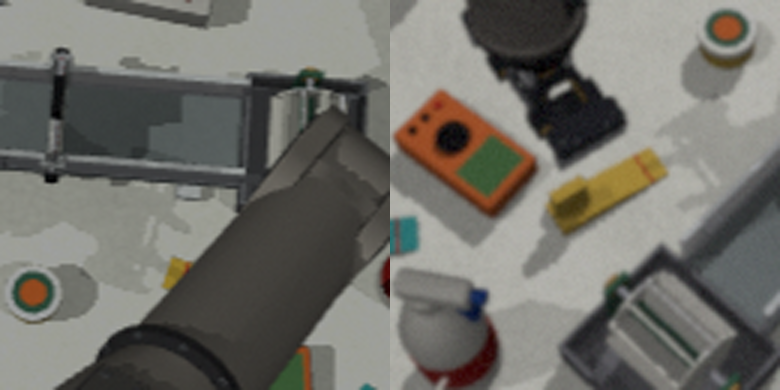

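The top view shows the gate standing in its guides (58,110). The scene view shows the gripper over the gauge rib (572,200). I'll descend on the rib.

```bash
python3 -m creep '[-0.002,-0.002,0.02,0,0,0.005,0.5,-0.002,-0.002,0.05,0,0,0.008,0.5,-0.002,-0.002,0.08,0,0,0.008,0.5,-0.002,-0.002,0.105,0,0,0.008,0.5,-0.002,-0.002,0.125,0,0,0.008,0.5,-0.002,-0.002,0.14,0,0,0.008,0.5,-0.002,-0.002,0.15,0,0,0.008,0.5,-0.002,-0.002,0.154,0,0,0.008,0.5]' 10; python3 -m creep '[0,0,0,0,0,0,0.4,0,0,0,0,0,0,0.3,0,0,0,0,0,0,0.2,0,0,0,0,0,0,0.1,0,0,0,0,0,0,0,0,0,0,0,0,0,0,0,0,0,0,0,0,0]';python3 d.py .455 -.2726 .026 162.7
```

```text
clock: 12.85
tcp_pos: [0.4554, -0.2719, 0.0261]
orientation: [0.805, 0.594, -0.0, -0.0]
ft_force: [-1.1, 0.2, 0.2]
opening: 0.496
finger_force: 0.0
clock: 13.55
tcp_pos: [0.4557, -0.2719, 0.027]
orientation: [0.805, 0.594, 0.0, 0.0]
ft_force: [-1.8, 1.4, 6.7]
opening: 0.168
finger_force: 10.0
shift [-0.0009 -0.0005  0.001 ] turn [ 0.0004 -0.0003  0.002 ] t 13.55 open 0.168 F [-1.8  1.4  6.7] q [-0.11  0.52  0.67  2.1  -0.52  0.68  0.61]
```

```bash
python3 -m creep '[0,0,0,0,0,0,0,0,0,0,0,0,0,0,0,0,-0.01,0,0,0,0,0,0,-0.03,0,0,0,0,0,0,-0.06,0,0,0,0,0,0,-0.1,0,0,0,0,0,0,-0.135,0,0,0,0,0,0,-0.15,0,0,0,0]' 45;python3 d.py .6553 -.1945 .177 175.6
```

```text
clock: 14.35
tcp_pos: [0.4561, -0.2727, 0.1797]
orientation: [0.805, 0.593, 0.001, 0.001]
ft_force: [0.8, 0.6, -2.1]
opening: 0.164
finger_force: 45.0
shift [0.1336 0.1671 0.0033] turn [ 0.0032  0.     -0.2238] t 14.35 open 0.164 F [ 0.8  0.6 -2.1] q [-0.31  0.3   0.88  1.99 -0.28  0.97  0.4 ]
```

```bash
python3 -m creep '[0.015,0.02,0,0,0,-0.03,0,0.037,0.046,0,0,0,-0.06,0,0.062,0.078,0,0,0,-0.1,0,0.087,0.11,0,0,0,-0.145,0,0.11,0.137,0,0,0,-0.18,0,0.125,0.157,0,0,0,-0.21,0,0.1335,0.167,0,0,0,-0.224,0,0.1335,0.167,0,0,0,-0.224,0]'; python3 -m creep '[0,0,0,0,0,0,0,0,0,0,0,0,0,0]'; python3 d.py .6553 -.1945 .06 175.6; python3 - <<'E'
from h import *
np.set_printoptions(precision=4,suppress=True)
c0=np.array([.668,-.0300]);a=np.radians(-4.4);xa=np.array([np.cos(a),np.sin(a)]);ya=np.array([-xa[1],xa[0]])
ims=[]
for n,x,y in(("top",300,100),("scene",270,160)):
    p,W=cloud(n);X=(W[...,:2]-c0)@xa;Y=(W[...,:2]-c0)@ya;Z=W[...,2]
    y_=(p[...,2]>80)&(p[...,0]<.5*p[...,2])&(p[...,1]>.55*p[...,2])&(abs(X)<.05)&(Y<-.03)&(Y>-.22)&(Z>.12)
    if y_.sum()>20:
        r=cv2.minAreaRect(np.c_[X[y_],Y[y_]].astype(np.float32)*1000);print(n,y_.sum(),r,"nose Y",Y[y_].max(),"Z",Z[y_].min(),"meanX fit",np.polyfit(Y[y_],X[y_],1))
    for s in(1,-1):
        m=(abs(X-s*.056)<.012)&(abs(Y)<.2)&(abs(Z-.09)<.006);print(" wall",s,m.sum(),np.polyfit(Y[m],X[m],1))
    ims.append(cv2.resize(p[y:y+130,x:x+130],None,fx=3,fy=3,interpolation=cv2.INTER_CUBIC))
cv2.imwrite("pics/v5.png",np.hstack(ims))
E
```

```text
clock: 15.15
tcp_pos: [0.655, -0.1929, 0.1758]
orientation: [0.733, 0.68, -0.0, -0.0]
ft_force: [-0.6, -0.8, -1.0]
opening: 0.17
finger_force: 45.0
clock: 15.35
tcp_pos: [0.6532, -0.1948, 0.1768]
orientation: [0.734, 0.679, -0.0, -0.0]
ft_force: [-0.8, 0.8, -1.2]
opening: 0.167
finger_force: 45.0
shift [0.0005 0.0021 0.1168] turn [-0.0003  0.0001 -0.0014] t 15.35 open 0.167 F [-0.8  0.8 -1.2] q [-0.3   0.55  0.71  1.65 -0.4   1.09  0.45]
 wall 1 152 [-0.0041  0.0559]
 wall -1 119 [-0.0006 -0.057 ]
scene 247 ((12.886701583862305, -125.13825988769531), (68.17292785644531, 144.28919982910156), 0.22738200426101685) nose Y -0.05311695440939166 Z 0.14697915650467697 meanX fit [-0.0204  0.0016]
 wall 1 305 [0.0005 0.0559]
 wall -1 185 [ 0.0013 -0.0557]
```

View pics/v5.png

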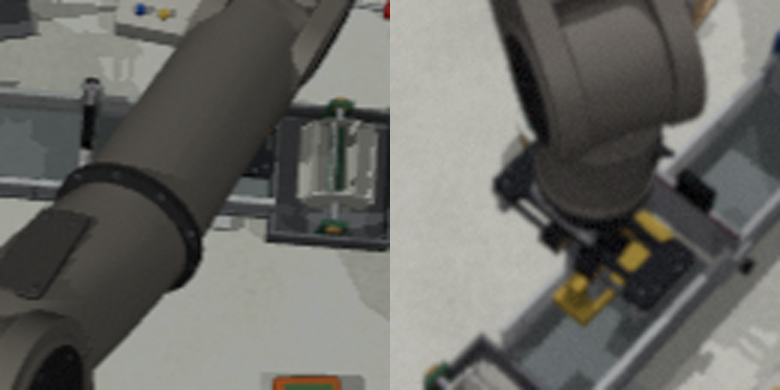

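The top view shows the gate still in place (90,110). The scene view shows the gauge held over the bed, thin end toward the gate (650,235). I'll lower it to the bed.

```bash
python3 -m creep '[0,0.002,0.015,0,0,0,0,0,0.002,0.035,0,0,0,0,0,0.002,0.06,0,0,0,0,0,0.002,0.08,0,0,0,0,0,0.002,0.095,0,0,0,0,0,0.002,0.107,0,0,0,0,0,0.002,0.114,0,0,0,0,0,0.002,0.114,0,0,0,0]'; python3 -m creep '[0,0,0.002,0,0,0,0,0,0,0.002,0,0,0,0]';python3 -m creep '[0,0,0.002,0,0,0,0,0,0,0.002,0,0,0,0]';python3 -m creep '[0,0,0.001,0,0,0,0,0,0,0.001,0,0,0,0]'
```

```text
clock: 16.25
tcp_pos: [0.6561, -0.1939, 0.0618]
orientation: [0.734, 0.68, -0.0, -0.0]
ft_force: [0.1, -0.5, -1.4]
opening: 0.164
finger_force: 45.0
clock: 16.45
tcp_pos: [0.6568, -0.194, 0.0611]
orientation: [0.733, 0.68, 0.0, 0.0]
ft_force: [0.3, 0.6, -0.9]
opening: 0.165
finger_force: 45.0
clock: 16.65
tcp_pos: [0.6566, -0.1938, 0.0587]
orientation: [0.733, 0.68, 0.0, 0.0]
ft_force: [-0.1, 0.1, -1.2]
opening: 0.167
finger_force: 45.0
clock: 16.85
tcp_pos: [0.6564, -0.1939, 0.0575]
orientation: [0.733, 0.68, -0.0, -0.0]
ft_force: [0.5, -0.2, -1.1]
opening: 0.166
finger_force: 45.0
```

```bash
python3 -m creep '[0,0,0.0007,0,0,0,0,0,0,0.0007,0,0,0,0]';python3 -m creep '[0,0,0.0007,0,0,0,0,0,0,0.0007,0,0,0,0]';python3 -m creep '[0,0,0.0005,0,0,0,0,0,0,0.0005,0,0,0,0]'; python3 d.py .661 -.1207 .0565 175.6; python3 -c "
from h import *;print(robot.observe()['wrist_torque'])"
```

```text
clock: 17.05
tcp_pos: [0.6565, -0.194, 0.057]
orientation: [0.733, 0.68, 0.0, 0.0]
ft_force: [-1.3, -0.4, 1.7]
opening: 0.17
finger_force: 45.0
clock: 17.25
tcp_pos: [0.6566, -0.194, 0.057]
orientation: [0.734, 0.68, 0.0, 0.0]
ft_force: [-4.6, 2.1, 11.4]
opening: 0.169
finger_force: 45.0
clock: 17.45
tcp_pos: [0.6567, -0.1941, 0.057]
orientation: [0.734, 0.68, 0.0, 0.0]
ft_force: [-6.6, 1.9, 17.7]
opening: 0.167
finger_force: 45.0
shift [ 0.0735 -0.0013  0.0006] turn [ 0.0008 -0.0005  0.0006] t 17.45 open 0.167 F [-6.6  1.9 17.7] q [-0.24  0.68  0.63  1.72 -0.49  0.9   0.52]
[0.63491091 1.66604525 0.01946034]
```

```bash
python3 -m creep '[0,0,-0.0009,0,0,0,0,0.005,0,-0.0009,0,0,0,0,0.012,0,-0.0009,0,0,0,0,0.02,0,-0.0009,0,0,0,0,0.028,0,-0.0009,0,0,0,0,0.034,0,-0.0009,0,0,0,0,0.038,0,-0.0009,0,0,0,0,0.038,0,-0.0009,0,0,0,0]'; for i in 1 2 3; do :; done; python3 d.py .661 -.1207 .0570 175.6
```

```text
clock: 18.25
tcp_pos: [0.6601, -0.155, 0.057]
orientation: [0.733, 0.68, 0.0, 0.0]
ft_force: [-0.2, 1.1, 8.5]
opening: 0.17
finger_force: 45.0
shift [ 0.0343 -0.0017  0.    ] turn [ 0.001  -0.0001  0.0017] t 18.25 open 0.17 F [-0.2  1.1  8.5] q [-0.3   0.67  0.63  1.74 -0.49  0.89  0.47]
```

```bash
g='tcp_pos|ft_force'; python3 -m creep '[0.001,0,0,0,0,0,0,0.003,0,0,0,0,0,0,0.004,0,0,0,0,0,0]'|grep -E $g; python3 -m creep '[0.001,0,0,0,0,0,0,0.001,0,0,0,0,0,0]'|grep -E $g; python3 -m creep '[0.001,0,0,0,0,0,0,0.001,0,0,0,0,0,0]'|grep -E $g; python3 -m creep '[0.001,0,0,0,0,0,0,0.001,0,0,0,0,0,0]'|grep -E $g; python3 -m creep '[0.001,0,0,0,0,0,0,0.001,0,0,0,0,0,0]'|grep -E $g
```

```text
tcp_pos: [0.6602, -0.152, 0.057]
ft_force: [-0.4, -2.4, 6.8]
tcp_pos: [0.6603, -0.151, 0.057]
ft_force: [-0.0, -2.0, 7.7]
tcp_pos: [0.6603, -0.15, 0.057]
ft_force: [-0.5, -3.2, 6.9]
tcp_pos: [0.6604, -0.1491, 0.057]
ft_force: [-0.5, -2.0, 8.0]
tcp_pos: [0.6605, -0.148, 0.057]
ft_force: [-0.3, -2.4, 6.6]
```

```bash
g='tcp_pos|ft_force'; python3 -m creep '[0.001,0,0,0,0,0,0,0.001,0,0,0,0,0,0]'|grep -E $g; python3 -m creep '[0.001,0,0,0,0,0,0,0.001,0,0,0,0,0,0]'|grep -E $g; python3 -m creep '[0.001,0,0,0,0,0,0,0.001,0,0,0,0,0,0]'|grep -E $g
```

```text
tcp_pos: [0.6606, -0.1471, 0.057]
ft_force: [0.4, -2.7, 5.5]
tcp_pos: [0.6606, -0.1461, 0.057]
ft_force: [-1.4, -2.0, 6.3]
tcp_pos: [0.6607, -0.1451, 0.057]
ft_force: [-0.7, -2.9, 7.5]
```

```bash
g='tcp_pos|ft_force'; python3 -m creep '[0.001,0,0,0,0,0,0,0.001,0,0,0,0,0,0]'|grep -E $g; python3 -m creep '[0.001,0,0,0,0,0,0,0.001,0,0,0,0,0,0]'|grep -E $g; python3 -m creep '[0.001,0,0,0,0,0,0,0.001,0,0,0,0,0,0]'|grep -E $g; python3 -m creep '[0.001,0,0,0,0,0,0,0.001,0,0,0,0,0,0]'|grep -E $g
```

```text
tcp_pos: [0.6608, -0.1442, 0.057]
ft_force: [-0.4, -3.7, 6.6]
tcp_pos: [0.6608, -0.1433, 0.057]
ft_force: [-0.1, -3.1, 6.2]
tcp_pos: [0.6609, -0.1424, 0.057]
ft_force: [0.0, -4.0, 6.2]
tcp_pos: [0.6609, -0.1417, 0.057]
ft_force: [-0.5, -3.9, 5.6]
```

```bash
g='tcp_pos|ft_force'; python3 -m creep '[0.001,0,0,0,0,0,0,0.001,0,0,0,0,0,0]'|grep -E $g; python3 -m creep '[0.001,0,0,0,0,0,0,0.001,0,0,0,0,0,0]'|grep -E $g; python3 -m creep '[0.001,0,0,0,0,0,0,0.001,0,0,0,0,0,0]'|grep -E $g; python3 -m creep '[0.001,0,0,0,0,0,0,0.001,0,0,0,0,0,0]'|grep -E $g;  python3 -m creep '[0.001,0,0,0,0,0,0,0.001,0,0,0,0,0,0]'|grep -E $g; python3 -m creep '[0,0,0,0,0,0,0,0,0,0,0,0,0,0]'
```

```text
tcp_pos: [0.6609, -0.1416, 0.0571]
ft_force: [0.6, -8.2, 4.3]
tcp_pos: [0.6609, -0.1414, 0.0572]
ft_force: [-1.4, -11.4, 5.6]
tcp_pos: [0.6608, -0.1413, 0.0573]
ft_force: [-1.1, -15.0, 7.3]
tcp_pos: [0.6609, -0.1411, 0.0575]
ft_force: [-2.0, -18.2, 6.8]
tcp_pos: [0.6609, -0.1409, 0.0576]
ft_force: [-2.8, -20.7, 8.3]
clock: 21.95
tcp_pos: [0.6609, -0.141, 0.0576]
orientation: [0.735, 0.679, -0.001, 0.003]
ft_force: [-1.3, -20.8, 8.0]
opening: 0.168
finger_force: 45.0
```

```bash
g='tcp_pos|ft_force|orient'; python3 -m creep '[0.001,0,0,0,0,0,0,0.001,0,0,0,0,0,0]' 60|grep -E $g; python3 -m creep '[0.001,0,0,0,0,0,0,0.001,0,0,0,0,0,0]'|grep -E $g; python3 -m creep '[0.001,0,0,0,0,0,0,0.001,0,0,0,0,0,0]'|grep -E $g; python3 -m creep '[0.001,0,0,0,0,0,0,0.001,0,0,0,0,0,0]'|grep -E $g
```

```text
tcp_pos: [0.6608, -0.1408, 0.0578]
orientation: [0.735, 0.678, -0.002, 0.003]
ft_force: [-2.8, -24.4, 9.3]
tcp_pos: [0.6609, -0.1406, 0.0579]
orientation: [0.735, 0.678, -0.002, 0.003]
ft_force: [-2.6, -26.9, 9.6]
tcp_pos: [0.6609, -0.1405, 0.0581]
orientation: [0.735, 0.678, -0.002, 0.004]
ft_force: [-3.7, -29.3, 11.2]
tcp_pos: [0.6609, -0.1387, 0.0579]
orientation: [0.735, 0.678, -0.002, 0.003]
ft_force: [-2.2, -10.9, 2.8]
```

It broke free and the gate is now climbing. Before going on, I'll measure the red line against the gate face in the scene camera.

```bash
cat > m.py <<'E'
from h import *
np.set_printoptions(precision=4,suppress=True)
c0=np.array([.668,-.0300]);a=np.radians(-4.4);xa=np.array([np.cos(a),np.sin(a)]);ya=np.array([-xa[1],xa[0]])
acc=None
for i in range(6):
    p,W=cloud("scene");acc=p.astype(float) if acc is None else acc+p; Ws=W[None] if i==0 else np.r_[Ws,W[None]]
p=acc/6;W=np.nanmedian(Ws,0);np.savez("m.npz",p=p,W=W)
X=(W[...,:2]-c0)@xa;Y=(W[...,:2]-c0)@ya;Z=W[...,2]
m=(abs(X)<.055)&(abs(Y)<.015)&(Z>.08)&(Z<.125);A=np.c_[X[m],Z[m]-.03,np.ones(m.sum())];print("gate face",m.sum(),np.linalg.lstsq(A,Y[m],rcond=None)[0])
m=(abs(X)<.06)&(abs(Y)<.012)&(Z>.122)&(Z<.15);print("edge",m.sum(),Z[m].max())
m=(abs(X)<.02)&(abs(Y)<.006)&(Z>.153)&(p.max(-1)<45);print("grip top z",m.sum(),np.median(Z[m]))
bl,gr,rd=p[...,0],p[...,1],p[...,2]
y=(rd>60)&(bl<.6*rd)&(abs(X)<.05)&(Y<.02)&(Y>-.2)&(Z<.06)
r=y&(gr<.62*rd)
v,u=np.where(r);
for q in zip(u,v,X[r],Y[r],Z[r],p[r].round()):print(*q)
print("yellow",y.sum(),Y[y].max())
o=robot.observe();print("tcp local",(o["tcp_pos"][:2]-c0)@xa,(o["tcp_pos"][:2]-c0)@ya,o["tcp_pos"],o["ft_force"],o["clock"])
E
python3 m.py
```

```text
gate face 96 [-0.0306 -0.0217  0.0002]
edge 60 0.14961955224432788
grip top z 14 0.16492354155570066
yellow 146 -0.004289644605496766
tcp local 0.0014219471993879877 -0.10394409982080106 [ 0.6614 -0.1337  0.0571] [-1.6053 -8.4979  6.5351] 23.05
```

```bash
python3 - <<'E'
from h import *
np.set_printoptions(precision=3,suppress=True)
d=np.load("m.npz");p,W=d["p"],d["W"]
c0=np.array([.668,-.0300]);a=np.radians(-4.4);xa=np.array([np.cos(a),np.sin(a)]);ya=np.array([-xa[1],xa[0]])
X=(W[...,:2]-c0)@xa;Y=(W[...,:2]-c0)@ya;Z=W[...,2]
m=(abs(X)<.045)&(Y<.012)&(Y>-.08)&(Z<.06)
for lo in np.arange(-.06,.012,.003):
    k=m&(Y>=lo)&(Y<lo+.003)&(abs(X)<.02)
    if k.sum():print(round(lo*1000),k.sum(),p[k].mean(0),np.median(Z[k]),(p[k][:,1]/p[k][:,2]).min(), X[k].min(),X[k].max())
# z profile of gate
for lo in np.arange(.04,.17,.01):
    k=(abs(X)<.055)&(abs(Y)<.02)&(Z>lo)&(Z<lo+.01);print(round(lo,2),k.sum(),np.median(Y[k]) if k.sum() else "",p[k].mean(0) if k.sum() else "",X[k].min() if k.sum() else "",X[k].max() if k.sum() else "")
E
```

```text
-54 4 [30.    62.083 73.833] 0.04163562209589783 0.83585313174946 0.007576286071831068 0.019363296868334948
-51 4 [29.333 66.375 78.708] 0.040994295558692995 0.8363273453093811 0.005275804064454208 0.01694662841884098
-48 3 [28.5   68.722 82.444] 0.03946051621341362 0.8277886497064578 0.00717732744697512 0.01891232748313012
-45 5 [28.533 69.067 83.1  ] 0.0387640305452559 0.8237623762376236 0.004741720037046472 0.01651096890106207
-42 6 [26.389 64.917 78.167] 0.039632181976975656 0.8203991130820398 0.0030206929669185233 0.019011280689040625
-39 3 [26.222 64.389 77.444] 0.040748592303885056 0.8240917782026768 0.003321389470900978 0.017107693195882897
-36 6 [27.222 68.528 82.444] 0.03851852409692502 0.8247011952191234 0.005127525319992082 0.018649641993038733
-33 4 [27.167 62.292 74.708] 0.037785869822276774 0.8213333333333334 0.002510424982989885 0.01900570920854856
-30 4 [28.417 59.208 70.208] 0.03803843502121035 0.8344519015659955 0.004899702144403442 0.016882582188123225
-9 3 [31.944 56.944 66.667] 0.03600646527237439 0.8451776649746192 0.000516162796214467 0.01684485694550106
-6 15
[... 838 characters left out ...]
57.767] 0.00035153101098053764 0.05467068216603459
0.1 22 -0.0020586213020235104 [58.023 55.545 55.674] 0.0033040586777022527 0.054606844492379
0.11 23 -0.002574460626973962 [53.275 51.13  52.312] 0.00318895945523569 0.05462925872733356
0.12 15 -0.0029474349272872635 [53.022 50.978 57.656] 0.00656669553127693 0.05339652034340336
0.13 31 -0.0018028998734011417 [78.263 75.134 76.543] 0.004612322336486176 0.05392034649634297
0.14 13 -0.00795463009318457 [23.436 22.295 21.949] 0.007134754027800816 0.02303543050774448
0.15 9 -0.00821213221778592 [14.741 13.222 13.648] 0.006756854497067209 0.02307731313135498
0.16 25 -0.003548240080547441 [19.   17.76 17.06] 0.005582556521188735 0.0224192999905341
```

```bash
cat > s.py <<'E'
from h import *
o=robot.observe();c0=np.array([.668,-.03]);a=np.radians(85.6);print("local Y",((o["tcp_pos"][:2]-c0)@[np.cos(a),np.sin(a)]).round(4),"z",o["tcp_pos"][2].round(4),"F",o["ft_force"].round(1),"q",o["orientation"].round(4),"t",round(o["clock"],2),o["wrist_torque"].round(2))
E
python3 -m creep '[0.001,0,0,0,0,0,0,0.002,0,0,0,0,0,0,0.003,0,0,0,0,0,0,0.003,0,0,0,0,0,0]'>/dev/null; python3 s.py;python3 -m creep '[0.001,0,0,0,0,0,0,0.002,0,0,0,0,0,0,0.003,0,0,0,0,0,0,0.003,0,0,0,0,0,0]' >/dev/null; python3 s.py
```

```text
local Y -0.1006 z 0.0571 F [ 0.3 -8.6  5.6] q [ 7.338e-01  6.794e-01 -3.000e-04  1.100e-03] t 23.45 [-1.58  0.16  0.03]
local Y -0.0976 z 0.0571 F [ 0.4 -8.6  5.9] q [ 7.338e-01  6.793e-01 -3.000e-04  1.100e-03] t 23.85 [-1.6   0.22  0.03]
```

```bash
python3 -m creep '[0.001,0,0,0,0,0,0,0.002,0,0,0,0,0,0,0.003,0,0,0,0,0,0,0.004,0,0,0,0,0,0,0.004,0,0,0,0,0,0]'>/dev/null; python3 s.py;python3 -m creep '[0.001,0,0,0,0,0,0,0.002,0,0,0,0,0,0,0.003,0,0,0,0,0,0,0.004,0,0,0,0,0,0,0.004,0,0,0,0,0,0]' >/dev/null; python3 s.py; python3 m.py
```

```text
local Y -0.0936 z 0.0571 F [ 0.1 -7.8  5.7] q [ 7.338e-01  6.794e-01 -3.000e-04  1.100e-03] t 24.35 [-1.6   0.22  0.01]
local Y -0.0896 z 0.057 F [-0.2 -7.7  5.4] q [ 7.338e-01  6.794e-01 -3.000e-04  1.100e-03] t 24.85 [-1.59  0.17  0.08]
gate face 85 [ 0.0004 -0.0491  0.0012]
edge 56 0.148112370720901
grip top z 7 0.16700066725093543
yellow 143 -0.009385303021983774
tcp local 0.0014200390259868625 -0.08959628918291271 [ 0.6625 -0.1194  0.0571] [-1.0373 -8.0523  6.4775] 25.15
```

```bash
python3 -m creep '[0.001,0,0,0,0,0,0,0.002,0,0,0,0,0,0,0.0035,0,0,0,0,0,0,0.0035,0,0,0,0,0,0,0.0035,0,0,0,0,0,0]'>/dev/null; python3 s.py; python3 m.py; python3 - <<'E'
from h import *
d=np.load("m.npz");p,W=d["p"],d["W"]
c0=np.array([.668,-.0300]);a=np.radians(-4.4);xa=np.array([np.cos(a),np.sin(a)]);ya=np.array([-xa[1],xa[0]])
X=(W[...,:2]-c0)@xa;Y=(W[...,:2]-c0)@ya;Z=W[...,2]
m=(abs(X)<.03)&(abs(Y)<.02)&(Z>.145);print(m.sum());print(np.c_[np.where(m)[1],np.where(m)[0],(X[m]*1e3).round(1),(Y[m]*1e3).round(1),(Z[m]*1e3).round(1)][:60])
# any red line pixel visible?
rr=(p[...,2]-p[...,1]);k=(abs(X)<.045)&(abs(Y+.02)<.04)&(Z<.07);v,u=np.where(k&(rr>22));print("red",[(a,b,rr[b,a].round(),(Y[b,a]*1e3).round(1)) for a,b in zip(u,v)][:20])
E
```

```text
local Y -0.086 z 0.057 F [-0.5 -8.1  5.3] q [ 7.338e-01  6.794e-01 -3.000e-04  1.000e-03] t 25.65 [-1.54  0.25 -0.05]
gate face 77 [-0.0012 -0.0551  0.0017]
edge 56 0.14997758367512282
grip top z 5 0.16728543103171667
yellow 145 -0.006066435470116769
tcp local 0.0013947723709394951 -0.0860670130244578 [ 0.6628 -0.1159  0.057 ] [-0.6307 -7.4396  5.5648] 25.95
34
[[ 3.720e+02  1.460e+02 -2.940e+01 -1.810e+01  5.057e+02]
 [ 3.730e+02  1.460e+02 -2.730e+01 -1.720e+01  5.067e+02]
 [ 3.730e+02  1.470e+02 -2.620e+01 -1.820e+01  5.048e+02]
 [ 3.740e+02  1.470e+02 -2.370e+01 -1.800e+01  5.067e+02]
 [ 3.750e+02  1.480e+02 -2.040e+01 -1.840e+01  5.062e+02]
 [ 3.760e+02  1.490e+02 -1.670e+01 -1.940e+01  5.065e+02]
 [ 3.750e+02  2.220e+02  1.200e+01  2.300e+00  1.663e+02]
 [ 3.760e+02  2.220e+02  1.470e+01  3.500e+00  1.681e+02]
 [ 3.750e+02  2.230e+02  1.420e+01 -4.000e-01  1.664e+02]
 [ 3.760e+02  2.230e+02  1.660e+01  1.200e+00  1.672e+02]
 [ 3.770e+02  2.230e+02  1.910e+01  2.700e+00  1.683e+02]
 [ 3.740e+02  2.240e+02  1.430e+01 -5.600e+00  1.673e+02]
 [ 3.750e+02  2.240e+02  1.690e+01 -4.40
[... 543 characters left out ...]
3.770e+02  2.260e+02  2.270e+01  1.000e-01  1.575e+02]
 [ 3.730e+02  2.270e+02  1.500e+01 -8.900e+00  1.537e+02]
 [ 3.740e+02  2.270e+02  1.820e+01 -8.700e+00  1.575e+02]
 [ 3.750e+02  2.270e+02  2.170e+01 -9.300e+00  1.628e+02]
 [ 3.760e+02  2.270e+02  2.280e+01 -5.000e+00  1.583e+02]
 [ 3.770e+02  2.270e+02  2.300e+01  1.200e+00  1.500e+02]
 [ 3.730e+02  2.280e+02  1.540e+01 -8.300e+00  1.471e+02]
 [ 3.740e+02  2.280e+02  1.860e+01 -8.100e+00  1.508e+02]
 [ 3.750e+02  2.280e+02  2.220e+01 -8.700e+00  1.562e+02]
 [ 3.760e+02  2.280e+02  2.240e+01 -2.700e+00  1.482e+02]
 [ 3.740e+02  2.290e+02  1.960e+01 -8.500e+00  1.463e+02]
 [ 3.750e+02  2.290e+02  2.210e+01 -7.100e+00  1.475e+02]]
red []
```

```bash
python3 -m creep '[0.0005,0,0,0,0,0,0,0.001,0,0,0,0,0,0,0.001,0,0,0,0,0,0,0.001,0,0,0,0,0,0]'>/dev/null; python3 s.py; python3 -m creep '[0,0,0,0,0,0,0,0,0,0,0,0,0,0,0,0,0,0,0,0,0,0,0,0,0,0,0,0,0,0,0,0,0,0,0,0,0,0,0,0,0,0]'; python3 s.py; python3 m.py; python3 -c "
from bench import robot;print(robot.hand_in())"
```

```text
local Y -0.0852 z 0.0571 F [-0.1 -8.3  6.2] q [ 7.338e-01  6.793e-01 -3.000e-04  1.000e-03] t 26.35 [-1.66  0.18  0.01]
clock: 26.95
tcp_pos: [0.6628, -0.1151, 0.057]
orientation: [0.734, 0.679, -0.0, 0.001]
ft_force: [0.7, -8.4, 6.0]
opening: 0.165
finger_force: 60.0
local Y -0.0852 z 0.057 F [ 0.7 -8.4  6. ] q [ 7.338e-01  6.794e-01 -3.000e-04  1.100e-03] t 26.95 [-1.68  0.24  0.01]
gate face 76 [-0.0034 -0.0498  0.0014]
edge 54 0.1481263477212056
grip top z 4 0.16810501877501122
yellow 142 -0.005093783525894922
tcp local 0.0013698676375455635 -0.08522551807660982 [ 0.6628 -0.1151  0.0571] [-0.8659 -8.3195  5.8322] 27.25
the job is handed in; nothing more can be done
None
```

The job is handed in at 27 s: the gate stands in its guides, lifted onto the gauge at an estimated 5 mm (my three estimates run from about 4.7 to 5.4 mm; the red line itself was hidden from the camera), with the hand gripping only the gauge.

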